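# Lock the cup on the blender and hold it running

### The arm

A 6-joint arm with a two-finger parallel gripper is mounted at the origin on the work surface. World frame = base frame: x ahead of the robot, y to its left, z up, the work surface at z = 0. Lengths are in m, angles in rad, forces in N, time in s.
With the tool pointing down it reaches from about 0.275 to 0.85 m from the base axis. Payload 5.2 kg.
Tool frame: the origin (TCP) lies at the very end of the fingers, on their centre line; the grasp point (between the pads) lies 19 mm behind it (robot.grasp_offset is the distance from the TCP to the grasp point, in m); x points along the fingers, z is the direction in which the jaws open and shut, and the axes are right-handed (so a half turn about x gives the same grasp; the last joint's range is limited). The gripper opens to 85 mm and grips with 20 to 120 N. Pads are 22 mm wide; open, the fingers measure 114 mm over their backs; the gripper's body (76 mm by 85 mm) begins 54 mm behind the grasp point. The pads swing forward as they close: fully open they stand 13 mm farther back than shut.
Start: joints at [-1.446, 0.259, 1.535, -0, 1.348, -0.203], TCP at [0.177, -0.521, 0.205] pointing down, gripper open.
Joint ranges: [-3.14, 3.14], [-0.91, 2.08], [0.19, 2.58], [-1.22, 4.36], [0.22, 2.71], [-3.12, 3.12]. Speed limits (rad/s): [2.57, 2.57, 3.14, 3.14, 3.14, 3.14].

### API

Orientations are given as a rotation vector (axis times angle).
In Python, from cell import robot gives the robot as it stands.
- The arm moves only by the shell command python3 -m handwheel 'ROWS'. ROWS is a JSON object of lists of equal length, an entry for each row: "jaw": the finger opening in m, from 0 to 0.0854; "slide": the shift along the tool's x, y, z in m, a list of three; "delta_rot": the turn, a rotation vector about the tool's x, y, z in degrees, a list of three. In form: {"jaw": [jaw, ...], "slide": [[dx, dy, dz], ...], "delta_rot": [[wx, wy, wz], ...]}. A call has 1 to 20 rows; each row shifts and turns the commanded pose from where the row before left it, along the tool's axes as they then stand; what a row does not reach is not made up. A row lasts 1/10 s, in which the tool goes at most 50 mm and 8.59 degrees, less where a joint would pass 70% of its speed; a pose out of reach is approached as far as the arm can. A call with a gripper value outside its range is refused whole. The fingers move at their own pace and stop on an object; the grip force is fixed at half the most. Time passes only in rows, so rows that do not move let the fingers close. It gives the time, the measured TCP pose, the force and the opening at its end, in the units of the state.
- robot.state(): the state, without advancing time (a new reading comes with each control period).
- robot.get_image(name): name is "side" or "top" or "wrist"; returns the picture (420x560x3 uint8, red, green, blue); there is no depth.
- robot.camera_model(name): a dict with "fov_y" (degrees; the focal length in pixels is half the picture's height over the tangent of half this angle, whatever the lens; pixels are square), "cx", "cy" (the principal point, pixels), "distortion" ([k1, k2, p1, p2, k3] as OpenCV has them; the pictures are not rectified), "extrinsics" (4x4, takes a point from camera to world coordinates); the wrist camera has in their place "T_tool_cam" (4x4, takes a point from camera to tool coordinates, whose origin is the TCP and whose axes are the tool frame's). Camera axes: x right, y down, z forward; pixel columns grow to the right and rows downward; lengths in m; the calibration is good to about 2 mm. A picture is of the moment at which its call begins: read the wrist's pose just before it. camera_model takes no time and is no camera call.
- robot.job_done(): hands the job in, once; it reports no verdict.
The state is a dict: "clock": time; "q": joint angles; "qd": joint speeds; "joint_efforts": joint torques, N m; "position": TCP position; "tool_rot": TCP orientation; "force": force on the tool from outside, world axes, zero at the start; "moment": the same for the moment, N m; "grip_width": finger opening in m.
Only numpy, scipy, OpenCV 4.12 (cv2) and the standard library are available. Lean on these libraries where they do the work, as an engineer would, in place of code of your own. Each camera call takes 0.05 s, during which the arm holds its last target.

### The job

Take the steel blender cup with the black grip bar off its drying peg, keep it mouth down and lower it onto the blender base so that its two lugs drop into the two notches of the collar. Push it fully down against the spring, twist it clockwise (seen from above) a quarter turn to the stop, and finish while still gripping it there, pushed fully down and fully turned: the blender only runs while it is held so, and both springs throw the cup back if you let go. Leave the other cups and the things around where they are.

Things in the scene. Friction and masses are not known exactly. Their poses are not given: they have to be found in the camera images.
- cup_grip (a point): Blender cup, loose, hollow steel, mouth down over a peg; the only cup with a grip bar and lugs. Point on its axis inside the bar, 100 mm above the rim (lowest edge), 22 mm above the cup's closed top, 18 mm below the bar's top. z up; x along the bar and through both lugs (half a turn is the same). Bar black, 60 mm long (x), 22 thick (y), 40 tall. 0.2 to 0.33 kg. Lift straight up 60 mm to clear the peg.
- cup_rim (a point): Centre of the blender cup's mouth, level with its rim; axes as cup_grip, z towards the closed top. Mouth 72 mm outer and 64 mm inner diameter; closed top 78 mm above, 66 mm diameter. At the rim on +x and -x a square lug: 12 mm wide, 8 mm tall, flush with the rim, reaching 43.5 mm from the axis.
- socket (a point): Blender base, fixed: round black housing 124 mm wide at the foot, 80 mm tall, with an aluminium bayonet collar on top. Point on its upright axis, level with the collar's top face. z up; x through the collar's two notches (at +x and -x, half a turn is the same). Collar bore 77 mm, lip 8 mm thick; notches 18 mm wide at the bore, widening outwards. Lugs turn under the lip.
- plate (a point): Centre of the top of the sprung turntable inside the collar, at rest 11 mm below the collar's top: the cup's rim lands there, each lug between two dogs that make it turn with the cup. Pushed 5 mm farther the lugs pass below the lip and can turn; stop at 12 mm, rim then 23 mm below the collar's top. An upright spindle, 20 mm thick, 26 mm tall, at this point goes into the cup's mouth.
- press (a joint): How far the turntable is pushed down, m: 0 at rest, 0.012 at the stop. Its spring takes 6 N to start and 13 N at the stop.
- turn (a joint): How far the turntable has been turned clockwise seen from above, rad: 0 at rest, 1.5 at the stop. Its return spring takes 0.06 N m to start and 0.3 N m at the stop. The cup turns about 0.06 rad freely before it takes the turntable along.
- tumbler_mid (a point): Plain steel tumbler standing mouth down over another peg, 74 mm diameter at the mouth, 85 mm tall; leave alone. Point half-way up, on its axis.
- mug_mid (a point): White mug standing mouth down over another peg, 72 mm diameter, 80 mm tall, with a side handle that reaches 63 mm from its axis; leave alone. Point half-way up, on its axis.
- rack: Wooden drying rack, fixed: a board 130 x 370 x 12 mm (x, y, z) with three upright pegs, 12 mm thick and 55 mm tall, in a row along y at -120, 0 and 120 mm. The cups stand on the board. Origin at the centre of its underside.
- canister: White canister with a blue lid, 80 mm diameter, 120 mm tall; leave alone. Origin at the centre of its underside.
- saucer: White saucer, 90 mm diameter, 16 mm tall; leave alone. Origin at the centre of its underside.
- sugar: Small glass sugar jar with a steel lid, 56 mm diameter, 80 mm tall; leave alone. Origin at the centre of its underside.
- bowl: White bowl, 100 mm diameter, 45 mm tall; leave alone. Origin at the centre of its underside.
- spoon: Spoon lying on the counter; leave alone. Origin at its underside.
- tongs: Serving tongs lying on the counter, 205 mm long; leave alone. Origin at its underside, near the middle.
Not all that is in view belongs to the job. Leave any yellow look-alike of the part that bears cup_grip alone.

How it is judged:
By the outcome, as a careful person would: the job done as asked, in the order asked, and still so for the second after the job is handed in, while the arm keeps its last pose, push and grip.
It also fails if it takes over 42 s, if anything falls off the work surface, if the arm or the gripper's body presses on something with over 40 N, if the wrist force passes 120 N, or if a joint passes its speed limit or range.

## Working session

There is one attempt and no reset: what is moved stays moved. The work goes in short steps, Python scripts to look and compute and a shell command to move; the robot and the scene stay as the last step left them, time stands still between calls to the robot, and variables do not carry over. Pictures are saved under pics/ and viewed, and the job is handed in when it is done.

```bash
ls; mkdir -p pics; python3 - <<'E'
from cell import robot
import cv2
for n in ("side","top","wrist"):
    im=robot.get_image(n); cv2.imwrite(f"pics/{n}0.png",im[:,:,::-1])
    print(n,robot.camera_model(n))
print(robot.state())
E
```

```text
pics
side {'fov_y': 51.17859947976567, 'cx': 282.89303194048716, 'cy': 201.30728547658777, 'distortion': array([-0.00881756,  0.        ,  0.        ,  0.        ,  0.        ]), 'extrinsics': array([[-0.93970006, -0.22873723,  0.25425004,  0.19202804],
       [-0.34196279,  0.63934862, -0.68869064,  0.92384917],
       [-0.00502522, -0.73410668, -0.67901555,  0.9787096 ],
       [ 0.        ,  0.        ,  0.        ,  1.        ]])}
top {'fov_y': 47.53879564287724, 'cx': 282.27372085334093, 'cy': 211.91254779959414, 'distortion': array([-0.09143853,  0.        ,  0.        ,  0.        ,  0.        ]), 'extrinsics': array([[-0.02739266, -0.9931046 ,  0.11398635,  0.38934548],
       [-0.99960754,  0.0265443 , -0.00895402,  0.02343824],
       [ 0.00586659, -0.11418689, -0.99344196,  1.18153925],
       [ 0.        ,  0.        ,  0.        ,  1.        ]])}
wrist {'fov_y': 63.75189651981913, 'cx': 276.63289569990616, 'cy': 207.9219102952174, 'distortion': array([0.00326657, 0.        , 0.        , 0.        , 0.        ]), 'T_tool_cam': array([[ 7.06089203e-04, -3.06952558e-01,  9.
[... 240 characters left out ...]
000000e+00,  0.00000000e+00,
         1.00000000e+00]])}
{'clock': 0.15, 'q': array([-1.44583419e+00,  2.59193747e-01,  1.53581797e+00, -3.51028478e-06,
        1.34798701e+00, -2.02810594e-01]), 'qd': array([ 0.001148  , -0.00051499, -0.00307809,  0.00166823,  0.00354595,
        0.00013043]), 'joint_efforts': array([-1.49772741e-04, -4.46394253e+01, -2.90814900e+01, -2.71420595e-04,
        8.13399442e-03, -4.78843162e-05]), 'position': array([ 0.17702528, -0.52027984,  0.20446143]), 'tool_rot': array([ 0.96542939,  1.34760323, -0.96372333]), 'force': array([-0.18192929, -0.00339925,  0.12462004]), 'moment': array([-0.04918406,  0.00479616,  0.0073563 ]), 'grip_width': 0.08545368343340266}
```

View pics/side0.png

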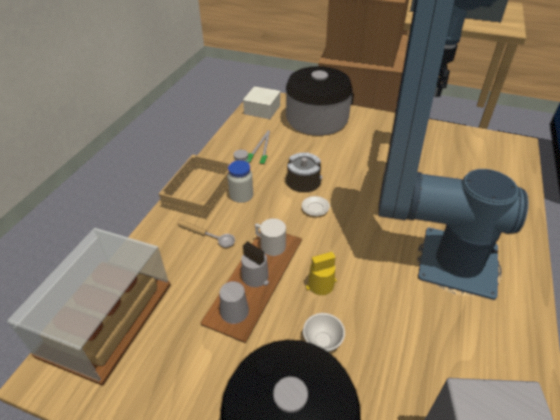

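View pics/top0.png

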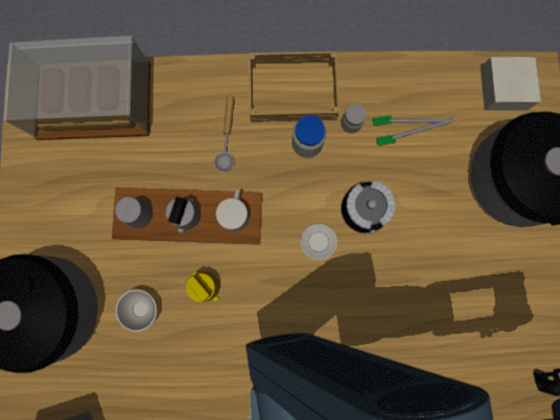

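View pics/wrist0.png

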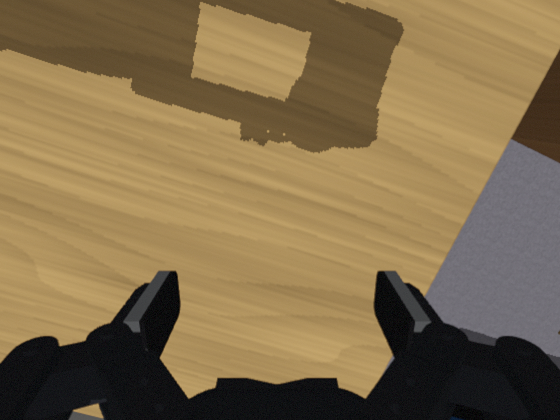

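Candidates, top view: the steel cup with a black bar at (180,211), the yellow look-alike at (202,288), the plain tumbler at (128,210) and the mug at (232,214). I choose (180,211) and will check it in a close crop. The blender base is at top (371,205), side (304,170).

```bash
cat > h.py <<'E'
import numpy as np, cv2
from scipy.spatial.transform import Rotation as R
from cell import robot
def cam(n,st=None):
    m=robot.camera_model(n)
    f=210/np.tan(np.radians(m['fov_y']/2))
    K=np.array([[f,0,m['cx']],[0,f,m['cy']],[0,0,1]])
    if n=='wrist':
        T=np.eye(4);T[:3,:3]=R.from_rotvec(st['tool_rot']).as_matrix();T[:3,3]=st['position']
        E=T@m['T_tool_cam']
    else: E=m['extrinsics']
    return K,np.array(m['distortion']),E
def ray(c,px):
    K,d,E=c
    u=cv2.undistortPoints(np.array([[px]],float),K,d)[0,0]
    return E[:3,3],E[:3,:3]@np.array([u[0],u[1],1])
def onz(c,px,z):
    o,v=ray(c,px); return o+v*(z-o[2])/v[2]
def proj(c,P):
    K,d,E=c; Ei=np.linalg.inv(E)
    return cv2.projectPoints(np.atleast_2d(np.asarray(P,float)),cv2.Rodrigues(Ei[:3,:3])[0],Ei[:3,3],K,d)[0][:,0]
def tri(rs):
    A=np.zeros((3,3));b=np.zeros(3)
    for o,v in rs:
        v=v/np.linalg.norm(v);M=np.eye(3)-np.outer(v,v);A+=M;b+=M@o
    return np.linalg.solve(A,b)
E
python3 - <<'E'
import cv2,numpy as np
a=cv2.imread('pics/top0.png');s=cv2.imread('pics/side0.png')
def c(im,x,y,w):return cv2.resize(im[y-w:y+w,x-w:x+w],(390,290+100),interpolation=cv2.INTER_CUBIC)
o=np.hstack([c(a,185,215,39),c(a,371,205,39)])
cv2.imwrite('pics/c1.png',o)
o=np.hstack([c(s,255,262,39),c(s,304,170,39)])
cv2.imwrite('pics/c2.png',o)
E
```

```text
(no output)
```

View pics/c1.png

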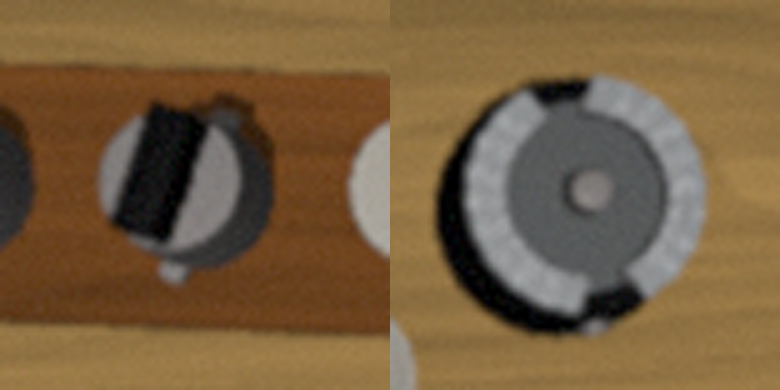

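View pics/c2.png

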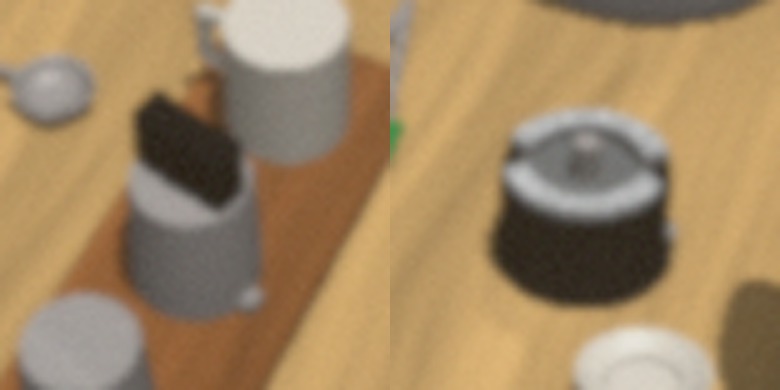

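The crop shows a steel cup with a black bar centred at top (178.4,210.4), and lugs at (190.8,198.4) and (180.6,230). The socket notches are at (366.6,184.4) and (376.4,225.6). This confirms the choice.

```bash
python3 - <<'E'
from h import *
t=cam('top');s=cam('side')
bc=onz(t,(178.4,210.4),0.130);print('bar top',bc)
l=[onz(t,p,0.018) for p in((190.8,198.4),(180.6,230))];print('lugs',l,np.mean(l,0),np.degrees(np.arctan2(*(l[0]-l[1])[[1,0]])))
# side crop bar top corners centre
print('side pred of bar top', proj(s,[bc]), 'tri', tri([ray(t,(178.4,210.4)),ray(s,(216+188/5,223+140/5))]))
n=[onz(t,p,0.08) for p in((366.6,184.4),(376.4,225.6))];print('notch',n,np.mean(n,0),np.degrees(np.arctan2(*(n[0]-n[1])[[1,0]])))
# spindle tip top: top crop (592,190), side (588,140)
print('spindle tri',tri([ray(t,(332+(592-390)/5,166+186/5)),ray(s,(265+(586-390)/5,131+138/5))]))
print('rack corners',[onz(t,p,0.012)for p in((115,187),(263,192),(112,238),(261,244))])
st=robot.state();print(R.from_rotvec(st['tool_rot']).as_matrix())
E
```

```text
bar top [0.51957054 0.24517401 0.13      ]
lugs [array([0.56247031, 0.23790313, 0.018     ]), array([0.48486675, 0.26350837, 0.018     ])] [0.52366853 0.25070575 0.018     ] -18.260265565251327
side pred of bar top [[255.09641807 245.74297603]] tri [0.52237715 0.24906713 0.11240767]
notch [array([ 0.57551966, -0.18645272,  0.08      ]), array([ 0.47780174, -0.20475482,  0.08      ])] [ 0.5266607  -0.19560377  0.08      ] 10.608318470727237
spindle tri [ 0.52886098 -0.19547795  0.09242942]
rack corners [array([0.59762602, 0.43061691, 0.012     ]), array([0.57452532, 0.05933758, 0.012     ]), array([0.46975497, 0.43655433, 0.012     ]), array([0.44580135, 0.06718589, 0.012     ])]
[[-1.78645877e-04  9.46761501e-01  3.21935752e-01]
 [ 1.39468310e-03  3.21935680e-01 -9.46760515e-01]
 [-9.99999011e-01  2.79863491e-04 -1.37794475e-03]]
```

```bash
cat >> h.py <<'E'
def phi(st): 
    z=R.from_rotvec(st['tool_rot']).as_matrix()[:,2]; return np.degrees(np.arctan2(z[1],z[0]))
def go(target,ph):
    """tool-axis slide (mm) at present axes, and turn about tool x (deg), plus tilt fix"""
    st=robot.state();M=R.from_rotvec(st['tool_rot']).as_matrix()
    d=M.T@(np.asarray(target)-st['position'])*1e3
    a=np.radians(ph);W=np.array([[0,-np.sin(a),np.cos(a)],[0,np.cos(a),np.sin(a)],[-1,0,0]])
    dr=np.degrees(R.from_matrix(M.T@W).as_rotvec())
    print('clock',round(st['clock'],2),'pos',st['position'].round(4),'phi',round(phi(st),2),'slide mm',d.round(2),'rot deg',dr.round(2),'F',st['force'].round(1),'M',st['moment'].round(2),'w',round(st['grip_width'],4))
E
python3 -c "
from h import *
go([.527,-.196,.24],-79.4)"
```

```text
clock 0.15 pos [ 0.177  -0.5203  0.2045] phi -71.22 slide mm [ -35.15  435.75 -194.39] rot deg [ 8.18 -0.08 -0.01] F [-0.2 -0.   0.1] M [-0.05  0.    0.01] w 0.0855
```

```bash
python3 -m handwheel '{"jaw":[0.06,0.06,0.06,0.06,0.06,0.06,0.06,0.06,0.06,0.06,0.06,0.06,0.06,0.06,0.06,0.06],"slide":[[-0.035,0,0],[0,0.029,-0.013],[0,0.029,-0.013],[0,0.029,-0.013],[0,0.029,-0.013],[0,0.029,-0.013],[0,0.029,-0.013],[0,0.029,-0.013],[0,0.029,-0.013],[0,0.029,-0.013],[0,0.029,-0.013],[0,0.029,-0.013],[0,0.029,-0.013],[0,0.029,-0.013],[0,0.029,-0.013],[0,0,0]],"delta_rot":[[0,0,0],[0,0,0],[0,0,0],[0,0,0],[0,0,0],[0,0,0],[0,0,0],[0,0,0],[0,0,0],[0,0,0],[0,0,0],[0,0,0],[0,0,0],[0,0,0],[0,0,0],[8.2,0,0]]}'; python3 - <<'E'
from h import *
go([.527,-.196,.24],-79.4)
E
```

```text
clock: 1.75
position: [0.505, -0.2148, 0.2397]
tool_rot: [1.072, 1.292, -1.07]
force: [-0.9, -0.1, -0.1]
grip_width: 0.0605
clock 1.75 pos [ 0.505  -0.2148  0.2397] phi -79.32 slide mm [ -0.29  25.13 -14.36] rot deg [ 0.08 -0.09 -0.05] F [-0.9 -0.1 -0.1] M [ 0.05  0.03 -0.05] w 0.0605
```

```bash
python3 -m handwheel '{"jaw":[0.06,0.06,0.06,0.06],"slide":[[0.025,0.025,-0.014],[0.025,0,0],[0,0,0],[0,0,0]],"delta_rot":[[0,0,0],[0,0,0],[0,0,0],[0,0,0]]}'; python3 - <<'E'
from h import *
go([.527,-.196,.19],-79.4)
st=robot.state();im=robot.get_image('wrist');cv2.imwrite('pics/w1.png',im[:,:,::-1])
np.save('st1.npy',np.r_[st['position'],st['tool_rot']])
E
```

```text
clock: 2.15
position: [0.5245, -0.1992, 0.19]
tool_rot: [1.072, 1.292, -1.073]
force: [-0.4, -0.7, -0.3]
grip_width: 0.06
clock 2.15 pos [ 0.5245 -0.1992  0.19  ] phi -79.41 slide mm [-0.01  3.03 -2.73] rot deg [-0.01 -0.05  0.07] F [-0.4 -0.7 -0.3] M [-0.01  0.02 -0.05] w 0.06
```

View pics/w1.png

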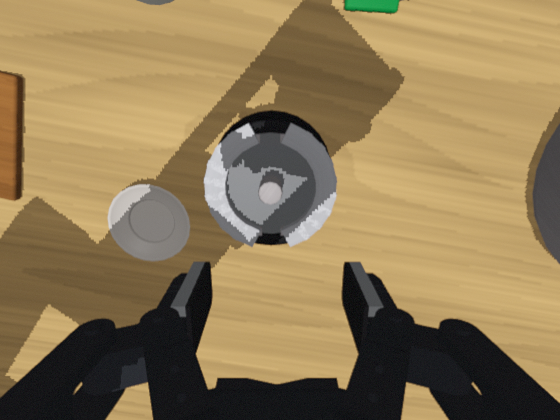

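```bash
python3 - <<'E'
from h import *
im=cv2.imread('pics/w1.png');c=cv2.resize(im[105:255,190:350],None,fx=4,fy=4,interpolation=cv2.INTER_CUBIC)
c=np.clip(c.astype(float)*1.6,0,255).astype('uint8')
cv2.imwrite('pics/w1c.png',c)
E
```

```text
(no output)
```

View pics/w1c.png

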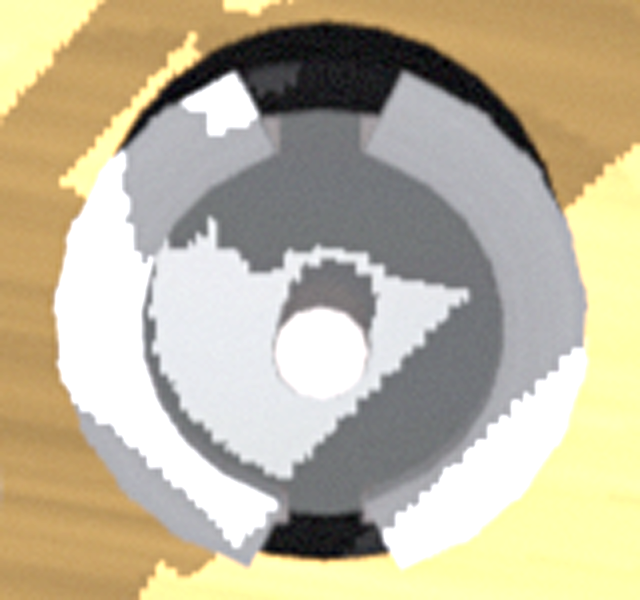

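```bash
cat > fit.py <<'E'
from h import *
from scipy.optimize import least_squares
a=np.load('st1.npy');c=cam('wrist',dict(position=a[:3],tool_rot=a[3:]))
P=lambda x,y:np.array([190+x/4-.375,105+y/4-.375])
rx=np.sqrt(38.5**2-81)
obs=[((rx,-9,0),P(278,148)),((rx,9,0),P(368,150)),((-rx,-9,0),P(280,500)),((-rx,9,0),P(362,500)),((0,0,15),P(322,352)),((0,0,15),P(322,352)),
 ((0,-38.5,0),P(145,325)),((0,38.5,0),P(503,325))]
def model(p,L):
    x,y,z,th=p;M=R.from_euler('z',th,degrees=True).as_matrix()
    return proj(c,[M@(np.array(l)*[1,1,1])/1e3+[x,y,z] for l in L])
# tool z ~ -79 => image right = tool z = local ... choose sign: local +y to image right => y local = tool z => th=phi-90
def res(p,fz=None):
    q=np.array(p) if fz is None else np.array([p[0],p[1],fz,p[2]])
    return (model(q,[o[0] for o in obs])-[o[1] for o in obs]).ravel()
if __name__=='__main__':
    for s in(1,-1):
        for fz in (None,.08):
            p0=[.527,-.196,.08,10.6+(0 if s==1 else 180)]
            if fz: p0.pop(2)
            f=least_squares(res,p0,args=(fz,));print(f.x.round(4),f.cost, f.fun.reshape(-1,2).round(1).tolist() if f.cost<60 else '')
E
python3 fit.py; python3 -c "
from fit import *
im=cv2.imread('pics/w1.png')
t=np.linspace(0,6.28,200)
"
```

```text
[ 0.3232 -0.2145 -0.7287 10.3909] 5731.207423040241 
[ 0.5298 -0.193  10.1873] 9000.34808437473 
[ 3.23100e-01 -2.14500e-01 -7.28700e-01  3.70391e+02] 5731.207423045722 
[ 0.5298 -0.193  10.187 ] 9000.348080741289
```

```bash
sed -i "s/\[1,1,1\])\/1e3/[1,-1,1])\/1e3/" fit.py; python3 fit.py; python3 - <<'E'
from fit import *
f=least_squares(res,[.527,-.196,10.6],args=(.08,)).x
q=[f[0],f[1],.08,f[2]]
im=cv2.imread('pics/w1.png')
t=np.linspace(0,6.283,300)
L=[(38.5*np.cos(a),38.5*np.sin(a),0) for a in t]+[(10*np.cos(a),10*np.sin(a),15) for a in t]+[(x,9*s,0) for s in(1,-1) for x in np.r_[-50:50:1]]
c4=cv2.resize(im[105:255,190:350],None,fx=4,fy=4,interpolation=cv2.INTER_CUBIC)
for u,v in model(q,L): cv2.circle(c4,(int((u-190+.375)*4),int((v-105+.375)*4)),1,(0,0,255),-1)
cv2.imwrite('pics/w1o.png',c4)
E
```

```text
[ 0.5317 -0.1928  0.084  10.2304] 4.719990230602569 [[0.1, 0.4], [-0.0, 0.1], [0.4, -0.9], [0.4, -0.8], [-0.1, -0.7], [-0.1, -0.7], [-1.4, 1.0], [0.8, 1.7]]
[ 0.5307 -0.1929 10.2315] 6.01067200572034 [[0.3, 1.1], [-0.2, 0.7], [0.5, -1.6], [0.3, -1.4], [-0.1, -0.8], [-0.1, -0.8], [-0.7, 1.0], [0.1, 1.6]]
[ 5.317000e-01 -1.928000e-01  8.400000e-02  3.702304e+02] 4.71999023060204 [[0.1, 0.4], [-0.0, 0.1], [0.4, -0.9], [0.4, -0.8], [-0.1, -0.7], [-0.1, -0.7], [-1.4, 1.0], [0.8, 1.7]]
[ 5.307000e-01 -1.929000e-01  3.702315e+02] 6.0106720057160645 [[0.3, 1.1], [-0.2, 0.7], [0.5, -1.6], [0.3, -1.4], [-0.1, -0.8], [-0.1, -0.8], [-0.7, 1.0], [0.1, 1.6]]
```

View pics/w1o.png

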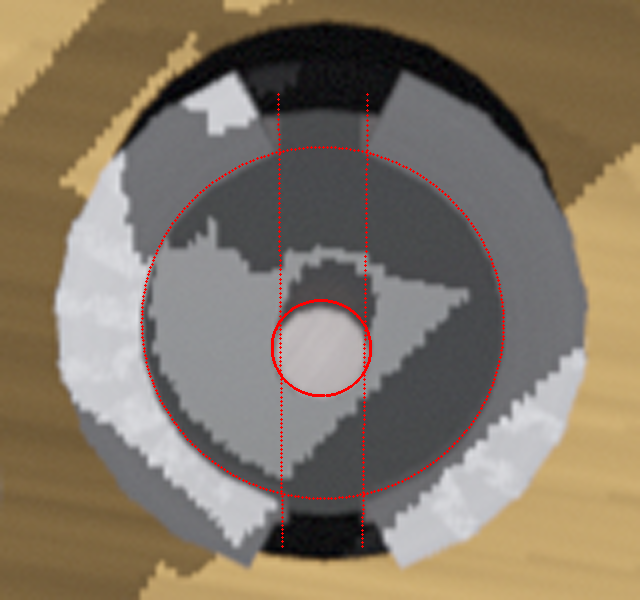

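```bash
python3 -c "
from h import *
go([.521,.248,.24],-108.3)"
```

```text
clock 2.2 pos [ 0.5251 -0.1998  0.1909] phi -79.44 slide mm [ -49.27   78.1  -440.92] rot deg [ 2.886e+01  2.000e-02 -3.000e-02] F [-0.3 -0.1  0.2] M [0.03 0.01 0.04] w 0.0598
```

```bash
python3 -m handwheel '{"jaw":[0.06,0.06,0.06,0.06,0.06,0.06,0.06,0.06,0.06,0.06,0.06,0.06,0.06,0.06,0.06,0.06,0.06,0.06,0.06],"slide":[[-0.025,0,0],[-0.024,0,0],[0,0.0065,-0.037],[0,0.0065,-0.037],[0,0.0065,-0.037],[0,0.0065,-0.037],[0,0.0065,-0.037],[0,0.0065,-0.037],[0,0.0065,-0.037],[0,0.0065,-0.037],[0,0.0065,-0.037],[0,0.0065,-0.037],[0,0.0065,-0.037],[0,0.0065,-0.034],[0,0,0],[0,0,0],[0,0,0],[0,0,0],[0,0,0]],"delta_rot":[[0,0,0],[0,0,0],[0,0,0],[0,0,0],[0,0,0],[0,0,0],[0,0,0],[0,0,0],[0,0,0],[0,0,0],[0,0,0],[0,0,0],[0,0,0],[0,0,0],[8,0,0],[8,0,0],[8,0,0],[5,0,0],[0,0,0]]}'; python3 - <<'E'
from h import *
go([.521,.248,.24],-108.3)
st=robot.state();im=robot.get_image('wrist');cv2.imwrite('pics/w2.png',im[:,:,::-1])
np.save('st2.npy',np.r_[st['position'],st['tool_rot']])
E
```

```text
clock: 4.1
position: [0.5214, 0.2482, 0.241]
tool_rot: [1.445, 1.038, -1.44]
force: [0.1, 0.2, -0.0]
grip_width: 0.0598
clock 4.1 pos [0.5214 0.2482 0.241 ] phi -108.5 slide mm [ 0.97 -0.32  0.3 ] rot deg [-0.2  -0.09 -0.14] F [ 0.1  0.2 -0. ] M [ 0.07 -0.   -0.01] w 0.0598
```

View pics/w2.png

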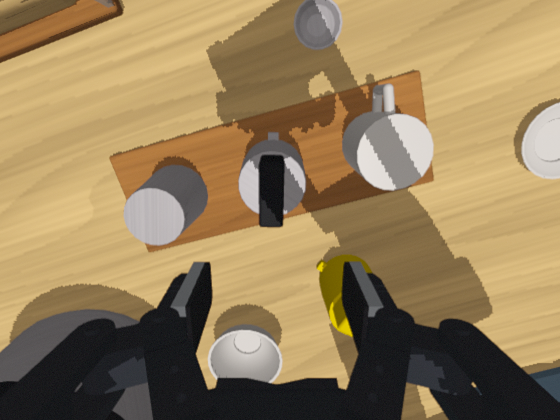

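```bash
python3 - <<'E'
from h import *
im=cv2.imread('pics/w2.png');c=cv2.resize(im[120:240,200:340],None,fx=5,fy=5,interpolation=cv2.INTER_CUBIC)
c=np.clip(c.astype(float)*2,0,255).astype('uint8')
cv2.imwrite('pics/w2c.png',c)
E
```

```text
(no output)
```

View pics/w2c.png

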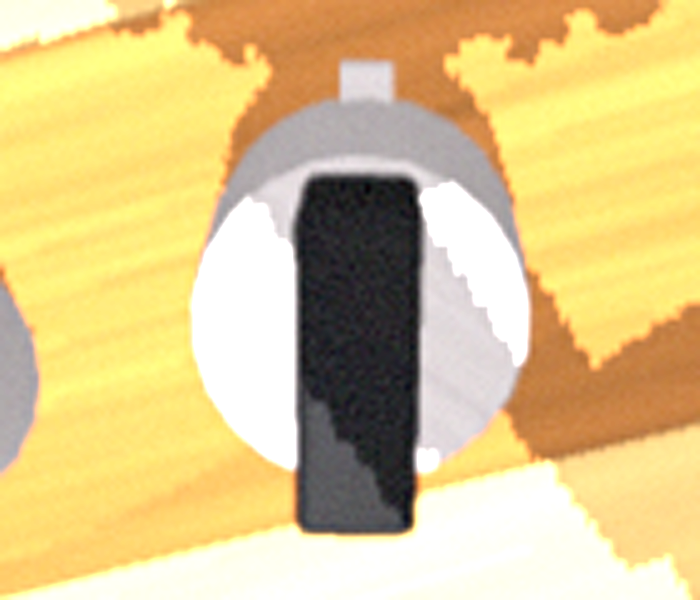

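```bash
cat > fit2.py <<'E'
from h import *
from scipy.optimize import least_squares
a=np.load('st2.npy');c=cam('wrist',dict(position=a[:3],tool_rot=a[3:]))
P=lambda x,y:np.array([200+x/5-.4,120+y/5-.4])
# local: x up in image, y right ; z above rim
obs=[((-30,-11,118),P(298,532)),((-30,11,118),P(413,533)),((43.5,-6,8),P(340,61)),((43.5,6,8),P(394,61)),
((0,-33,78),P(191,315)),((0,33,78),P(531,315)),((30,-11,78),P(303,177)),((30,11,78),P(416,177))]
W=np.ones((8,2));W[4:6,1]=0
def model(p,L):
    x,y,z,th=p;M=R.from_euler('z',th,degrees=True).as_matrix()
    return proj(c,[M@(np.array(l)*[1,-1,1])/1e3+[x,y,z] for l in L])
def res(p): return ((model([p[0],p[1],.012,p[2]],[o[0] for o in obs])-[o[1] for o in obs])*W).ravel()
f=least_squares(res,[.521,.248,-18.3])
print(f.x,f.cost,f.fun.reshape(-1,2).round(1).tolist())
q=[f.x[0],f.x[1],.012,f.x[2]]
im=cv2.imread('pics/w2.png');c4=cv2.resize(im[120:240,200:340],None,fx=5,fy=5,interpolation=cv2.INTER_CUBIC)
t=np.linspace(0,6.283,300)
L=[(33*np.cos(a),33*np.sin(a),78) for a in t]+[(36*np.cos(a),36*np.sin(a),0) for a in t]+[(x,11*s,118) for s in(1,-1) for x in np.r_[-30:31:1]]+[(x,11*s,78) for s in(1,-1) for x in np.r_[-30:31:1]]+[(30*s,x,z) for s in (1,-1) for z in (78,118) for x in np.r_[-11:12:.5]]+[(43.5,x,8) for x in np.r_[-6:6:.5]]
for u,v in model(q,L): cv2.circle(c4,(int((u-200+.4)*5),int((v-120+.4)*5)),1,(0,0,255),-1)
cv2.imwrite('pics/w2o.png',c4)
E
python3 fit2.py
```

```text
[  0.52333537   0.25272385 -18.93338995] 6.572614353402284 [[-0.8, 1.6], [0.9, 1.6], [-0.1, 0.1], [-0.3, 0.2], [-0.0, 0.0], [-0.3, 0.0], [-0.0, -1.8], [0.6, -1.6]]
```

View pics/w2o.png

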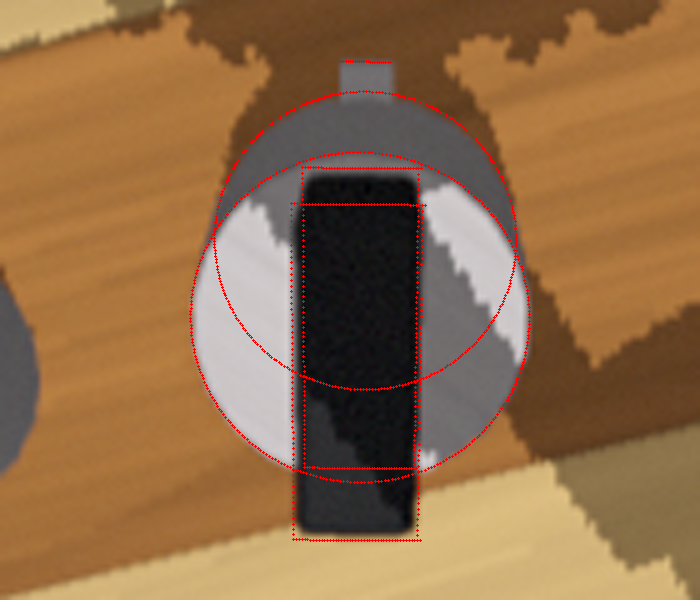

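The overlay fits: the cup is at (0.5233, 0.2527), bar heading -18.9°. Descending onto the bar.

```bash
python3 -c "
from h import *
go([.5233,.2522,.096],-108.9)"
```

```text
clock 4.15 pos [0.5213 0.2482 0.2407] phi -108.34 slide mm [144.73   0.29  -4.25] rot deg [ 0.56 -0.08 -0.13] F [-0.4  0.5 -0.6] M [-0.01  0.01  0.01] w 0.0601
```

```bash
python3 -m handwheel '{"jaw":[0.06,0.06,0.06,0.06,0.06,0.06,0.06,0.06],"slide":[[0,0.0003,-0.0043],[0.03,0,0],[0.03,0,0],[0.03,0,0],[0.025,0,0],[0.02,0,0],[0.0095,0,0],[0,0,0]],"delta_rot":[[0.5,0,0],[0,0,0],[0,0,0],[0,0,0],[0,0,0],[0,0,0],[0,0,0],[0,0,0]]}'; python3 - <<'E'
from h import *
go([.5233,.2522,.096],-108.9)
st=robot.state();im=robot.get_image('wrist');cv2.imwrite('pics/w3.png',im[:,:,::-1])
E
```

```text
clock: 4.95
position: [0.5216, 0.2523, 0.0936]
tool_rot: [1.446, 1.036, -1.45]
force: [-0.1, -0.2, 0.3]
grip_width: 0.0599
clock 4.95 pos [0.5216 0.2523 0.0936] phi -108.89 slide mm [-2.45  1.62 -0.44] rot deg [0.01 0.07 0.11] F [-0.1 -0.2  0.3] M [-0.01 -0.02  0.02] w 0.0599
```

View pics/w3.png

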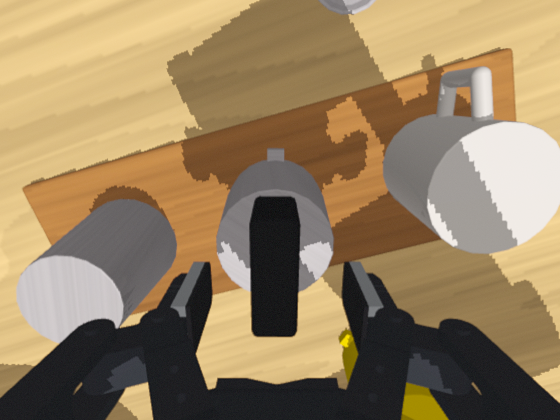

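The bar sits between the fingers (bar centre column about 274, finger midpoint about 277). Small correction, then close.

```bash
python3 -m handwheel '{"jaw":[0.06,0.01,0.01,0.01,0.01,0.01,0.01,0.01,0.01,0.01],"slide":[[-0.002,0.0015,-0.001],[0,0,0],[0,0,0],[0,0,0],[0,0,0],[0,0,0],[0,0,0],[0,0,0],[0,0,0],[0,0,0]],"delta_rot":[[0,0,0],[0,0,0],[0,0,0],[0,0,0],[0,0,0],[0,0,0],[0,0,0],[0,0,0],[0,0,0],[0,0,0]]}'; python3 - <<'E'
from h import *
go([.5233,.2522,.096],-108.9)
E
```

```text
clock: 6.0
position: [0.5245, 0.2529, 0.0976]
tool_rot: [1.449, 1.034, -1.447]
force: [-1.6, -1.1, 5.3]
grip_width: 0.0198
clock 6.0 pos [0.5245 0.2529 0.0976] phi -108.92 slide mm [ 1.61 -0.89  1.01] rot deg [-0.02 -0.03 -0.08] F [-1.6 -1.1  5.3] M [-0.16  0.15 -0.  ] w 0.0198
```

```bash
python3 -m handwheel '{"jaw":[0.01,0.01,0.01,0.01,0.01,0.01,0.01,0.01,0.01],"slide":[[-0.005,0,0],[-0.01,0,0],[-0.02,0,0],[-0.02,0,0],[-0.025,0,0],[-0.025,0,0],[-0.025,0,0],[-0.02,0,0],[0,0,0]],"delta_rot":[[0,0,0],[0,0,0],[0,0,0],[0,0,0],[0,0,0],[0,0,0],[0,0,0],[0,0,0],[0,0,0]]}'; python3 - <<'E'
from h import *
st=robot.state();im=robot.get_image('wrist');cv2.imwrite('pics/w4.png',im[:,:,::-1])
np.save('st4.npy',np.r_[st['position'],st['tool_rot']])
im=robot.get_image('side');cv2.imwrite('pics/s4.png',im[:,:,::-1])
go([.5307,-.1929,.25],-79.77)
E
```

```text
clock: 6.9
position: [0.5255, 0.2535, 0.2502]
tool_rot: [1.453, 1.032, -1.442]
force: [0.5, 0.5, -2.5]
grip_width: 0.0198
clock 7.0 pos [0.5238 0.2529 0.2464] phi -108.91 slide mm [ -3.64 151.1  419.52] rot deg [-29.14  -0.    -0.  ] F [-0.4 -0.4 -2.9] M [0.03 0.03 0.03] w 0.02
```

View pics/w4.png

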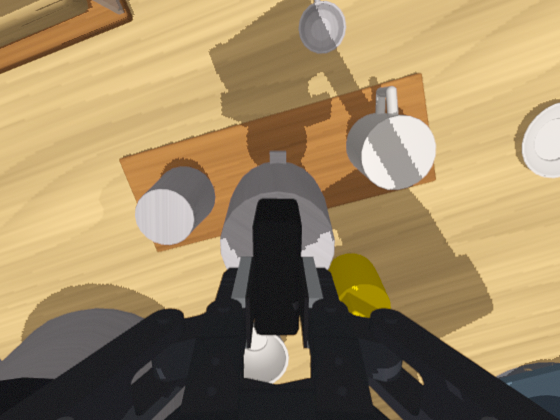

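View pics/s4.png

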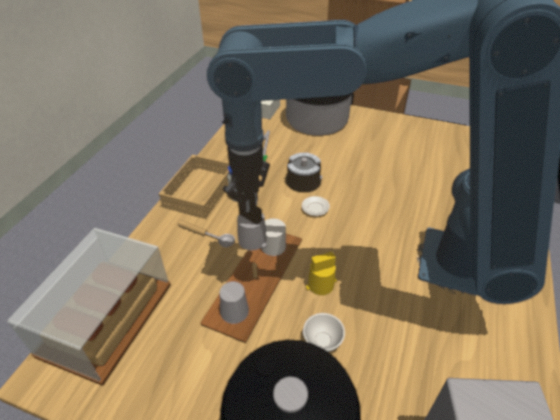

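The cup is lifted clear of the peg; the lug is at about (278,157). Now I'll fit the cup pose in the tool frame.

```bash
python3 - <<'E'
from h import *
im=cv2.imread('pics/w4.png');c=cv2.resize(im[140:345,200:350],None,fx=4,fy=4,interpolation=cv2.INTER_CUBIC)[:600]
c=np.clip(c.astype(float)*2.2,0,255).astype('uint8')
cv2.imwrite('pics/w4c.png',c)
E
```

```text
(no output)
```

View pics/w4c.png

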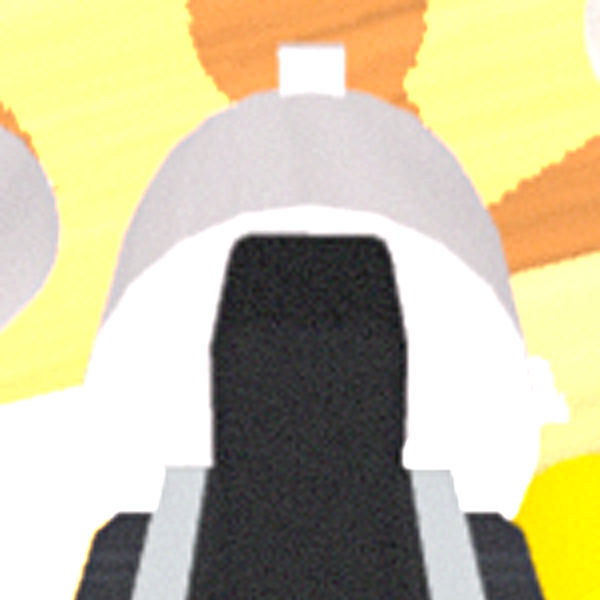

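```bash
cat > fit4.py <<'E'
from h import *
from scipy.optimize import least_squares
# in tool frame: cam-> tool
m=robot.camera_model('wrist');K,d,E=cam('wrist',dict(position=np.zeros(3),tool_rot=np.zeros(3)));c=(K,d,E)
P=lambda x,y:np.array([200+x/4-.375,140+y/4-.375])
obs=[((43.5,-6,8),P(278,43),1,1),((43.5,6,8),P(345,43),1,1),((33,0,78),P(312,205),0,1),((30,0,78),P(312,234),0,1),((29,-11,118),P(213,345),1,1),((29,11,118),P(407,345),1,1)]
def model(p,L):
    oy,oz,h,th=p;Q=R.from_euler('x',th,degrees=True).as_matrix()
    # local x->tool y, local y(right)->tool z, up -> -tool x ; rim at tool x=+h
    return proj(c,[Q@np.array([h*1e3-l[2],l[0],l[1]])/1e3+[0,oy,oz] for l in L])
W=np.array([o[2:] for o in obs])
res=lambda p:((model(p,[o[0] for o in obs])-[o[1] for o in obs])*W).ravel()
f=least_squares(res,[0,0,.084,0])
print(f.x,f.cost,f.fun.reshape(-1,2).round(1).tolist())
g=least_squares(lambda q:res([q[0],q[1],.0845,q[2]]),[0,0,0]);print(g.x,g.cost)
p=f.x
im=cv2.imread('pics/w4.png');c4=cv2.resize(im[140:290,200:350],None,fx=4,fy=4,interpolation=cv2.INTER_CUBIC)
t=np.linspace(0,6.283,300)
L=[(33*np.cos(a),33*np.sin(a),78) for a in t]+[(36*np.cos(a),36*np.sin(a),0) for a in t]+[(x,11*s,118) for s in(1,-1) for x in np.r_[-30:31:1]]+[(x,11*s,78) for s in(1,-1) for x in np.r_[-30:31:1]]+[(30*s,x,z) for s in (1,-1) for z in (78,118) for x in np.r_[-11:12:.5]]+[(43.5,x,8) for x in np.r_[-6:6:.5]]
for u,v in model(p,L): cv2.circle(c4,(int((u-200+.4)*4),int((v-140+.4)*4)),1,(0,0,255),-1)
cv2.imwrite('pics/w4o.png',c4)
E
python3 fit4.py
```

```text
[-0.00047402  0.00038555  0.08141359  0.34212329] 6.903061981928531 [[-0.2, 1.3], [-0.2, 1.4], [-0.0, 0.5], [-0.0, -1.3], [-1.8, -0.7], [2.1, -0.3]]
[-0.00140403  0.00039377  0.33631839] 7.999184059817829
```

View pics/w4o.png

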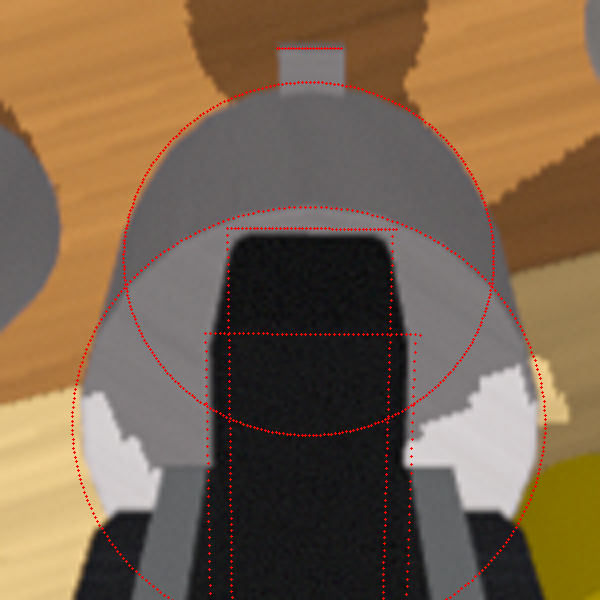

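```bash
python3 -m handwheel '{"jaw":[0.01,0.01,0.01,0.01,0.01,0.01,0.01,0.01,0.01,0.01,0.01,0.01,0.01,0.01,0.01,0.01,0.01,0.01,0.01],"slide":[[0,0.005,0.015],[0,0.01,0.028],[0,0.0105,0.029],[0,0.0105,0.029],[0,0.0105,0.029],[0,0.0105,0.029],[0,0.0105,0.029],[0,0.0105,0.029],[0,0.0105,0.029],[0,0.0105,0.029],[0,0.0105,0.029],[0,0.0105,0.029],[0,0.0105,0.029],[0,0.0105,0.029],[0,0.01,0.028],[0,0,0],[0,0,0],[0,0,0],[0,0,0]],"delta_rot":[[0,0,0],[0,0,0],[0,0,0],[0,0,0],[0,0,0],[0,0,0],[0,0,0],[0,0,0],[0,0,0],[0,0,0],[0,0,0],[0,0,0],[0,0,0],[0,0,0],[0,0,0],[-8,0,0],[-8,0,0],[-8,0,0],[-5.5,0,0]]}'; python3 -m handwheel '{"jaw":[0.01,0.01],"slide":[[0,0,0],[0,0,0]],"delta_rot":[[0,0,0],[0,0,0]]}' ; python3 - <<'E'
from h import *
go([.5316,-.1923,.25],-79.45)
E
```

```text
clock: 8.9
position: [0.5295, -0.1929, 0.2447]
tool_rot: [1.069, 1.296, -1.07]
force: [-0.0, -0.8, -2.7]
grip_width: 0.0196
clock: 9.1
position: [0.5301, -0.1926, 0.2455]
tool_rot: [1.074, 1.292, -1.075]
force: [-0.0, -0.9, -2.3]
grip_width: 0.02
clock 9.1 pos [ 0.5301 -0.1926  0.2455] phi -79.6 slide mm [-4.5   1.54  0.01] rot deg [-0.15 -0.07  0.1 ] F [-0.  -0.9 -2.3] M [-0.   -0.04 -0.02] w 0.02
```

```bash
python3 -m handwheel '{"jaw":[0.01,0.01,0.01,0.01,0.01,0.01],"slide":[[0.018,0.0015,0],[0.018,0,0],[0.017,0,0],[0,0,0],[0,0,0],[0,0,0]],"delta_rot":[[0,0,0],[0,0,0],[0,0,0],[0,0,0],[0,0,0],[0,0,0]]}' ; python3 - <<'E'
from h import *
st=robot.state();im=robot.get_image('wrist');cv2.imwrite('pics/w5.png',im[:,:,::-1])
np.save('st5.npy',np.r_[st['position'],st['tool_rot']])
go([.5316,-.1923,.25],-79.45)
im=cv2.imread('pics/w5.png')
c=cv2.resize(im[60:270,180:370],None,fx=3,fy=3,interpolation=cv2.INTER_CUBIC)[:600]
c=np.clip(c.astype(float)*2.,0,255).astype('uint8')
cv2.imwrite('pics/w5c.png',c)
E
```

```text
clock: 9.7
position: [0.533, -0.1925, 0.1947]
tool_rot: [1.072, 1.289, -1.072]
force: [-0.5, -0.5, -2.3]
grip_width: 0.0197
clock 9.75 pos [ 0.533  -0.1925  0.1948] phi -79.45 slide mm [-55.24  -1.28  -0.39] rot deg [ 0.    0.08 -0.09] F [ 0.2 -0.7 -2.5] M [-0.01 -0.01  0.01] w 0.0201
```

View pics/w5c.png

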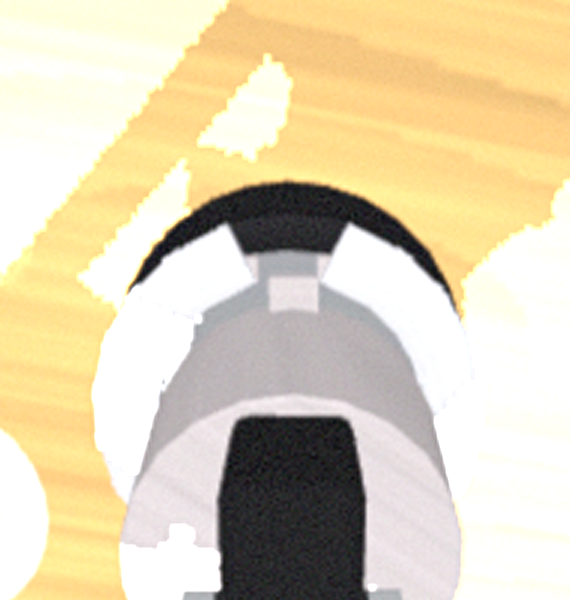

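```bash
cat > ov.py <<'E'
import sys
from h import *
def overlay(img,stf,out,S=(.5307,-.1929,.08,10.23),C=(-.001,.0004,.083,.34),win=(60,270,180,370),k=3):
    a=np.load(stf);cw=cam('wrist',dict(position=a[:3],tool_rot=a[3:]));ct=cam('wrist',dict(position=np.zeros(3),tool_rot=np.zeros(3)))
    M=R.from_euler('z',S[3],degrees=True).as_matrix();Q=R.from_euler('x',C[3],degrees=True).as_matrix()
    t=np.linspace(0,6.283,400)
    LS=[(38.5*np.cos(a),38.5*np.sin(a),0) for a in t]+[(x,9*s,0) for s in(1,-1) for x in np.r_[-50:50:1]]
    LC=[(33*np.cos(a),33*np.sin(a),78) for a in t]+[(36*np.cos(a),36*np.sin(a),0) for a in t]+[(x,6*s,8) for s in(1,-1) for x in np.r_[36:43.5:.5]]+[(43.5,x,z) for z in(0,8) for x in np.r_[-6:6:.5]]
    A=proj(cw,[M@np.array(l)/1e3+np.array(S[:3]) for l in LS]);B=proj(ct,[Q@np.array([C[2]*1e3-l[2],l[0],l[1]])/1e3+[0,C[0],C[1]] for l in LC])
    im=cv2.imread(img);r0,r1,c0,c1=win
    c=cv2.resize(im[r0:r1,c0:c1],None,fx=k,fy=k,interpolation=cv2.INTER_CUBIC);c=np.clip(c.astype(float)*1.3,0,255).astype('uint8')
    for pts,col in((A,(0,0,255)),(B,(0,200,0))):
        for u,v in pts: cv2.circle(c,(int((u-c0+.4)*k),int((v-r0+.4)*k)),1,col,-1)
    cv2.imwrite(out,c[:600])
E
python3 -c "
from ov import *
overlay('pics/w5.png','st5.npy','pics/w5o.png',win=(100,245,190,350),k=4)"
```

```text
(no output)
```

View pics/w5o.png

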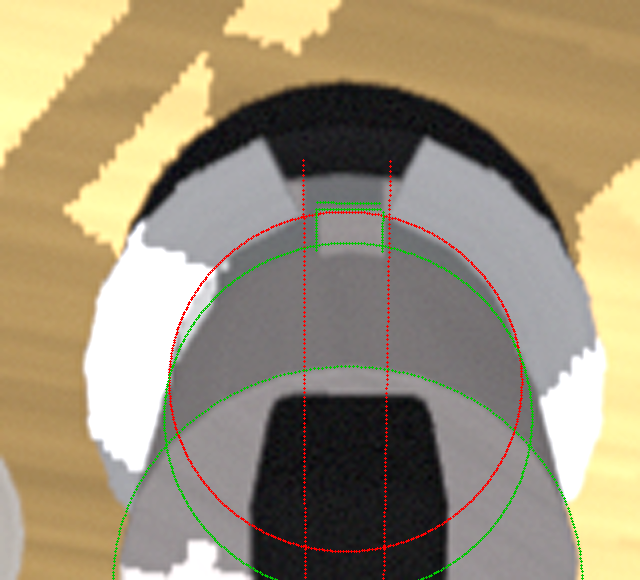

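```bash
python3 -m handwheel '{"jaw":[0.01,0.01,0.01,0.01,0.01,0.01],"slide":[[0,-0.0008,-0.0006],[0.008,0,0],[0.008,0,0],[0.007,0,0],[0,0,0],[0,0,0]],"delta_rot":[[0,0,0],[0,0,0],[0,0,0],[0,0,0],[0,0,0],[0,0,0]]}' ; python3 - <<'E'
from h import *
from ov import overlay
st=robot.state();im=robot.get_image('wrist');cv2.imwrite('pics/w6.png',im[:,:,::-1])
np.save('st6.npy',np.r_[st['position'],st['tool_rot']])
go([.5316,-.1923,.25],-79.45)
overlay('pics/w6.png','st6.npy','pics/w6o.png',C=(-.0015,.0004,.083,.34),win=(90,240,190,350),k=4)
E
```

```text
clock: 10.35
position: [0.5313, -0.1916, 0.1701]
tool_rot: [1.072, 1.292, -1.072]
force: [0.1, 0.5, -0.9]
grip_width: 0.0199
clock 10.4 pos [ 0.5316 -0.1917  0.1706] phi -79.42 slide mm [-79.43  -0.14   0.55] rot deg [ 0.03 -0.    0.  ] F [ 0.1  0.4 -1.9] M [-0.01  0.03 -0.03] w 0.02
```

View pics/w6o.png

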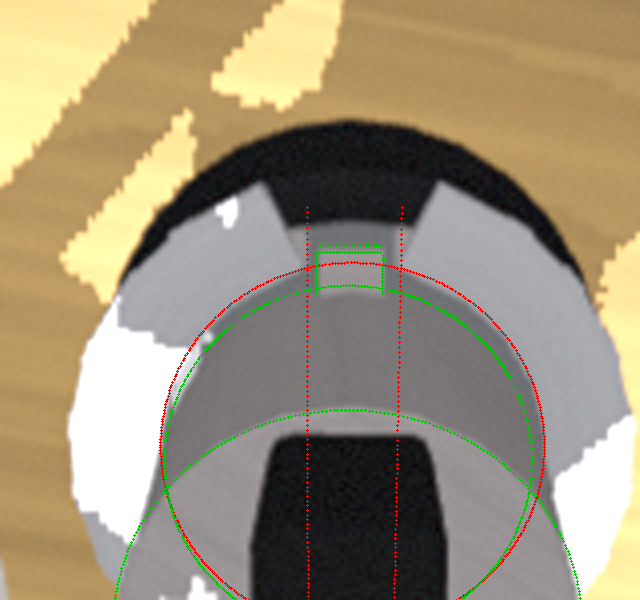

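Lug (column 350) and notch (column 352) coincide in this view. Continuing down in small steps.

```bash
python3 -m handwheel '{"jaw":[0.01,0.01,0.01,0.01],"slide":[[0.005,0,0.0003],[0.005,0,0],[0.004,0,0],[0,0,0]],"delta_rot":[[0,0,0],[0,0,0],[0,0,0],[0,0,0]]}' ; python3 - <<'E'
from h import *
from ov import overlay
st=robot.state();im=robot.get_image('wrist');cv2.imwrite('pics/w7.png',im[:,:,::-1])
np.save('st7.npy',np.r_[st['position'],st['tool_rot']])
go([.5316,-.1923,.25],-79.45)
overlay('pics/w7.png','st7.npy','pics/w7o.png',C=(-.0015,.0004,.083,.34),win=(90,240,190,350),k=4)
E
```

```text
clock: 10.8
position: [0.5311, -0.1917, 0.1557]
tool_rot: [1.072, 1.293, -1.073]
force: [-1.0, 0.5, -2.9]
grip_width: 0.0197
clock 10.85 pos [ 0.5313 -0.1918  0.1561] phi -79.42 slide mm [-93.89   0.12   0.48] rot deg [ 0.03 -0.04  0.04] F [-0.4 -0.1 -2. ] M [ 0.04 -0.02  0.11] w 0.0201
```

View pics/w7o.png

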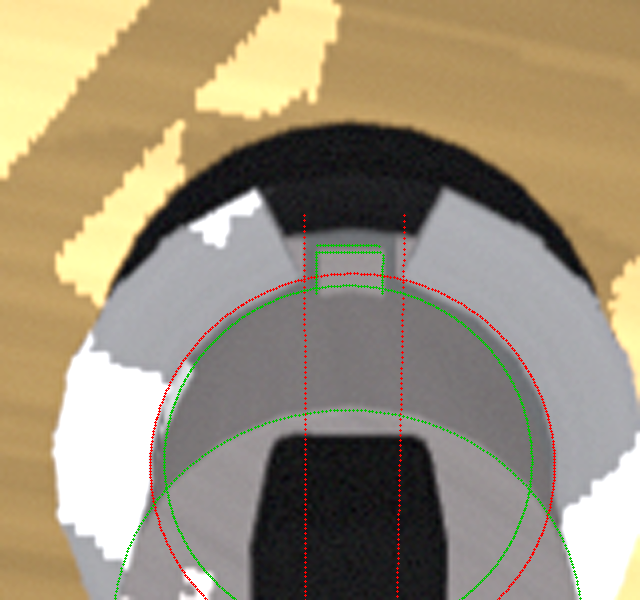

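```bash
python3 -m handwheel '{"jaw":[0.01,0.01,0.01],"slide":[[0.003,0,0],[0.003,0,0],[0,0,0]],"delta_rot":[[0,0,0],[0,0,0],[0,0,0]]}' ; python3 -m handwheel '{"jaw":[0.01,0.01,0.01],"slide":[[0.003,0,0],[0.003,0,0],[0,0,0]],"delta_rot":[[0,0,0],[0,0,0],[0,0,0]]}';python3 -c "
from h import *
go([.5316,-.1923,.25],-79.45)"
```

```text
clock: 11.15
position: [0.5321, -0.1923, 0.1512]
tool_rot: [1.072, 1.289, -1.072]
force: [0.1, 0.1, 4.2]
grip_width: 0.02
clock: 11.45
position: [0.5322, -0.1923, 0.1455]
tool_rot: [1.072, 1.289, -1.071]
force: [0.0, 0.5, 7.1]
grip_width: 0.0196
clock 11.45 pos [ 0.5322 -0.1923  0.1455] phi -79.42 slide mm [-1.045e+02 -4.600e-01 -2.000e-02] rot deg [ 0.03  0.08 -0.09] F [0.  0.5 7.1] M [ 0.15  0.11 -0.02] w 0.0196
```

Spring force: 6.7 N at contact and now 9.6 N, so press is about 6 mm. The lugs are in the notches.

```bash
python3 -m handwheel '{"jaw":[0.01,0.01,0.01],"slide":[[0.003,0,0],[0.0025,0,0],[0,0,0]],"delta_rot":[[0,0,0],[0,0,0],[0,0,0]]}' ; python3 -m handwheel '{"jaw":[0.01,0.01],"slide":[[0.0015,0,0],[0,0,0]],"delta_rot":[[0,0,0],[0,0,0]]}';python3 -m handwheel '{"jaw":[0.01,0.01],"slide":[[0.001,0,0],[0,0,0]],"delta_rot":[[0,0,0],[0,0,0]]}';python3 -c "
from h import *
go([.5316,-.1923,.25],-79.45)"
```

```text
clock: 11.75
position: [0.5334, -0.1928, 0.1424]
tool_rot: [1.072, 1.285, -1.07]
force: [-2.9, 1.2, 17.1]
grip_width: 0.0195
clock: 11.95
position: [0.534, -0.1931, 0.1423]
tool_rot: [1.072, 1.283, -1.069]
force: [-2.6, 2.2, 23.5]
grip_width: 0.02
clock: 12.15
position: [0.5345, -0.1933, 0.1422]
tool_rot: [1.072, 1.281, -1.069]
force: [-3.8, 3.0, 27.6]
grip_width: 0.02
clock 12.15 pos [ 0.5345 -0.1933  0.1422] phi -79.41 slide mm [-107.8    -1.87   -0.84] rot deg [ 0.04  0.34 -0.43] F [-3.8  3.  27.6] M [ 0.72  0.8  -0.01] w 0.02
```

Pressing makes the compliant arm drift outward by about 2.5 mm and tilt by 0.5°. I'll recentre and straighten it, then check whether the stop is real.

```bash
python3 -m handwheel '{"jaw":[0.01,0.01,0.01],"slide":[[0,-0.0019,-0.0008],[0,0,0],[0,0,0]],"delta_rot":[[0,0.35,-0.4],[0,0,0],[0,0,0]]}' ;python3 -c "
from h import *
go([.5316,-.1923,.25],-79.45)
s=cam('side')
cv2.imwrite('pics/s8.png',robot.get_image('side')[:,:,::-1])
st=robot.state();cv2.imwrite('pics/w8.png',robot.get_image('wrist')[:,:,::-1]);np.save('st8.npy',np.r_[st['position'],st['tool_rot']])
from ov import overlay
overlay('pics/w8.png','st8.npy','pics/w8o.png',C=(-.0015,.0004,.083,.34),win=(90,240,190,350),k=4)
"
```

```text
clock: 12.45
position: [0.5332, -0.1932, 0.1423]
tool_rot: [1.073, 1.289, -1.071]
force: [-0.5, 1.9, 27.1]
grip_width: 0.0197
clock 12.45 pos [ 0.5332 -0.1932  0.1423] phi -79.42 slide mm [-107.74   -1.18   -1.1 ] rot deg [ 0.03  0.04 -0.1 ] F [-0.5  1.9 27.1] M [0.57 0.34 0.02] w 0.0197
```

View pics/w8o.png

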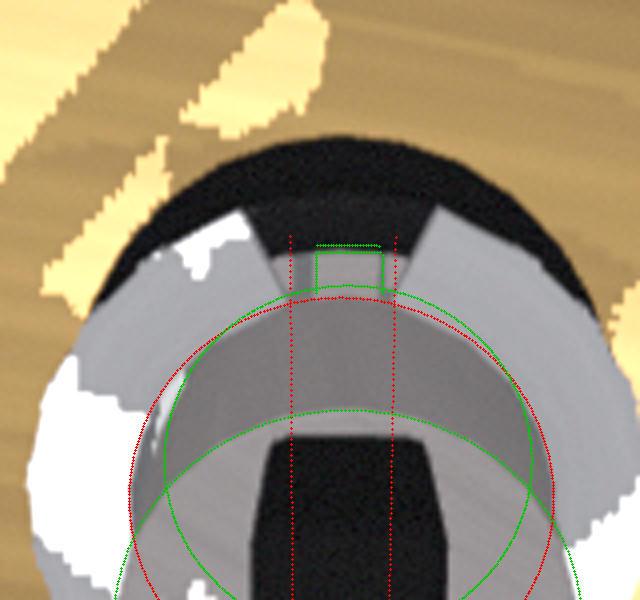

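```bash
python3 -m handwheel '{"jaw":[0.01,0.01,0.01],"slide":[[0,-0.0012,-0.0011],[0,0,0],[0,0,0]],"delta_rot":[[0,0,0],[4,0,0],[4,0,0]]}' ;python3 -c "
from h import *
go([.5316,-.1923,.25],-79.45)"
python3 -m handwheel '{"jaw":[0.01,0.01,0.01,0.01],"slide":[[0,0,0],[0,0,0],[0,0,0],[0,0,0]],"delta_rot":[[4,0,0],[4,0,0],[4,0,0],[0,0,0]]}' ;python3 -c "
from h import *
go([.5316,-.1923,.25],-79.45)"
```

```text
clock: 12.85
position: [0.5323, -0.1929, 0.1423]
tool_rot: [1.178, 1.226, -1.176]
force: [-0.1, 0.1, 24.7]
grip_width: 0.0199
clock 12.85 pos [ 0.5323 -0.1929  0.1423] phi -87.56 slide mm [-107.69   -0.32   -0.42] rot deg [-8.11  0.11 -0.16] F [-0.1  0.1 24.7] M [ 0.17 -0.02  0.06] w 0.0199
clock: 13.25
position: [0.5322, -0.1932, 0.1423]
tool_rot: [1.331, 1.122, -1.329]
force: [0.3, -1.0, 23.4]
grip_width: 0.0198
clock 13.25 pos [ 0.5322 -0.1932  0.1423] phi -99.52 slide mm [-107.71   -0.44   -0.58] rot deg [-20.07   0.12  -0.17] F [ 0.3 -1.  23.4] M [0.03 0.03 0.11] w 0.0198
```

The cup is turning and the return-spring moment is rising. Continuing.

```bash
python3 -m handwheel '{"jaw":[0.01,0.01,0.01,0.01,0.01,0.01,0.01,0.01,0.01,0.01],"slide":[[0,0,0],[0,0,0],[0,0,0],[0,0,0],[0,0,0],[0,0,0],[0,0,0],[0,0,0],[0,0,0],[0,0,0]],"delta_rot":[[6,0,0],[6,0,0],[6,0,0],[6,0,0],[6,0,0],[6,0,0],[6,0,0],[6,0,0],[6,0,0],[0,0,0]]}' ;python3 -c "
from h import *
go([.5316,-.1923,.25],-168.8)"
python3 -m handwheel '{"jaw":[0.01,0.01,0.01,0.01],"slide":[[0,0,0],[0,0,0],[0,0,0],[0,0,0]],"delta_rot":[[4,0,0],[4,0,0],[4,0,0],[0,0,0]]}' ;python3 -c "
from h import *
go([.5316,-.1923,.25],-168.8)"
```

```text
clock: 14.25
position: [0.5315, -0.1939, 0.1423]
tool_rot: [1.964, 0.458, -1.963]
force: [-2.6, -2.0, 25.0]
grip_width: 0.02
clock 14.25 pos [ 0.5315 -0.1939  0.1423] phi -153.55 slide mm [-107.71   -1.02   -0.75] rot deg [15.25 -0.02 -0.2 ] F [-2.6 -2.  25. ] M [-0.47  0.54  0.32] w 0.02
clock: 14.65
position: [0.5313, -0.1939, 0.1423]
tool_rot: [2.086, 0.262, -2.085]
force: [-3.0, -1.9, 26.1]
grip_width: 0.0198
clock 14.65 pos [ 0.5313 -0.1939  0.1423] phi -165.49 slide mm [-107.71   -1.13   -0.72] rot deg [ 3.31 -0.01 -0.2 ] F [-3.  -1.9 26.1] M [-0.53  0.69  0.32] w 0.0198
```

```bash
python3 -m handwheel '{"jaw":[0.01,0.01,0.01],"slide":[[0,0,0],[0,0,0],[0,0,0]],"delta_rot":[[2,0,0],[2,0,0],[0,0,0]]}' ;python3 -c "
from h import *
go([.5316,-.1923,.25],-168.8)"
python3 -m handwheel '{"jaw":[0.01,0.01,0.01],"slide":[[0,0,0],[0,0,0],[0,0,0]],"delta_rot":[[2,0,0],[2,0,0],[0,0,0]]}' ;python3 -c "
from h import *
go([.5316,-.1923,.25],-168.8)"
```

```text
clock: 14.95
position: [0.5314, -0.1938, 0.1423]
tool_rot: [2.124, 0.193, -2.122]
force: [-2.4, -1.7, 25.4]
grip_width: 0.0197
clock 14.95 pos [ 0.5314 -0.1938  0.1423] phi -169.4 slide mm [-107.72   -1.1    -0.55] rot deg [-0.6  -0.02 -0.19] F [-2.4 -1.7 25.4] M [-0.39  0.6   0.54] w 0.0197
clock: 15.25
position: [0.5314, -0.1938, 0.1423]
tool_rot: [2.16, 0.122, -2.159]
force: [-3.4, -2.4, 25.3]
grip_width: 0.0199
clock 15.25 pos [ 0.5314 -0.1938  0.1423] phi -173.31 slide mm [-107.71   -1.07   -0.46] rot deg [-4.51 -0.02 -0.21] F [-3.4 -2.4 25.3] M [-0.34  0.59  1.29] w 0.0199
```

The moment jumped (0.32 to 0.54 to 1.29 N m) right at the expected -168.8°, so the cup is at the turn stop. Checking stability and images.

```bash
python3 -m handwheel '{"jaw":[0.01,0.01,0.01,0.01,0.01],"slide":[[0,0,0],[0,0,0],[0,0,0],[0,0,0],[0,0,0]],"delta_rot":[[0,0,0],[0,0,0],[0,0,0],[0,0,0],[0,0,0]]}' ;python3 -c "
from h import *
go([.5316,-.1923,.25],-168.8)
s=robot.get_image('side')[:,:,::-1];t=robot.get_image('top')[:,:,::-1];w=robot.get_image('wrist')[:,:,::-1]
cv2.imwrite('pics/w9.png',w);cv2.imwrite('pics/t9.png',t)
cv2.imwrite('pics/s9.png',cv2.resize(s[90:350,180:400],None,fx=2.3,fy=2.3))
print(robot.state()['q'])"
```

```text
clock: 15.75
position: [0.5314, -0.1938, 0.1423]
tool_rot: [2.16, 0.123, -2.158]
force: [-2.8, -2.2, 25.7]
grip_width: 0.0202
clock 15.75 pos [ 0.5314 -0.1938  0.1423] phi -173.25 slide mm [-107.71   -1.05   -0.45] rot deg [-4.45 -0.02 -0.21] F [-2.8 -2.2 25.7] M [-0.46  0.59  1.26] w 0.0202
[-0.54506297  0.33383923  1.59039421 -0.00270294  1.21468049  2.4796492 ]
```

View pics/w9.png

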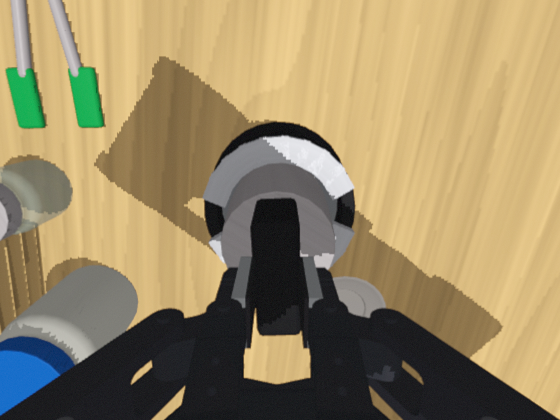

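View pics/s9.png

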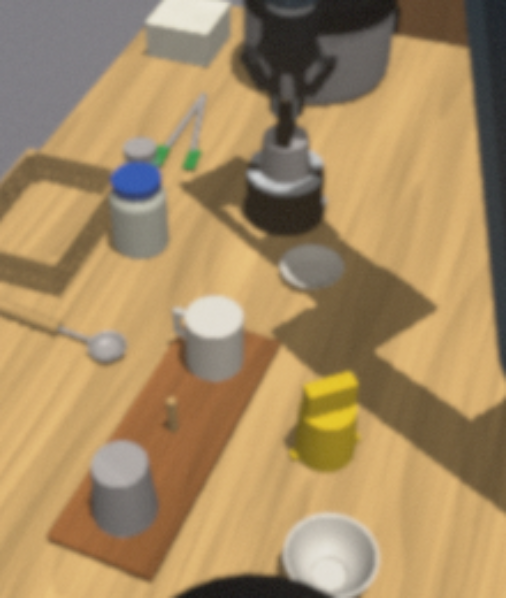

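View pics/t9.png

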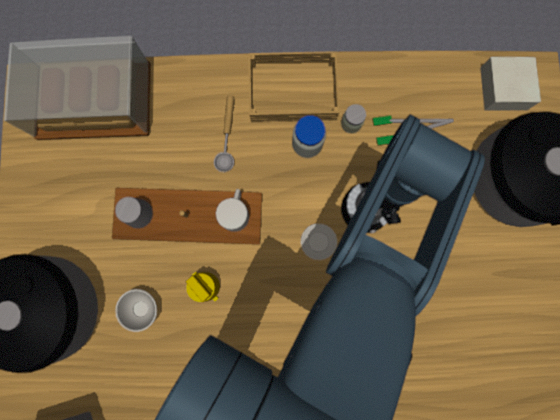

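The notches are now at the sides, about (210,215) and (347,210), and the lugs are hidden under the lip. The neighbouring objects haven't moved. Force and moment are steady, so I'm handing in.

```bash
python3 -c "
from h import *
robot.job_done()
go([.5316,-.1923,.25],-168.8)"
```

```text
the job is handed in; nothing more can be done
the job is handed in; nothing more can be done
```

The steel cup with the black bar is off its peg and in the blender base. It is pushed fully down and turned clockwise to the stop, still gripped, and I handed the job in at about 16 s of the 42 s allowed.

**Last checks**
- **Push:** about 26 N down, more than the 13 N the spring takes. The height stayed at z = 0.1423 m throughout the twist, which means a hard stop.
- **Turn:** the moment rose from 0.32 to 1.26 N m right where the stop was expected (gripper heading about -168.8°) and held steady. I went about 4° past that, so the gripper keeps pressing against the stop.
- **Grip:** 20 mm opening, steady.
- **Pictures:** the lugs are hidden under the lip, the notches are at the sides, and the tumbler, mug, yellow look-alike and other things look unmoved.

**What disagreed**
- **Positions:** the top camera and the wrist camera differed by about 3–4 mm. I used the wrist camera's relative measurements.
- **Press depth:** estimates from height and force ranged from about 9.5 to 12.4 mm, against the nominal 12. I judged "fully down" from the hard stop, not from a measured depth.

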